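# Clear the sampler carriage and hang the vial bin on its cleat

## Robot

A 6-joint arm with a two-finger parallel gripper is mounted at the origin on the work surface. World frame = base frame: x ahead of the robot, y to its left, z up, the work surface at z = 0. Lengths are in m, angles in rad, forces in N, time in s.
With the tool pointing down it reaches from about 0.3 to 0.825 m from the base axis. Payload 5.4 kg.
Tool frame: the origin (TCP) lies at the very end of the fingers, on their centre line; the grasp point (between the pads) lies 19 mm behind it; z points along the fingers, y is the line along which they close (so a half turn about z gives the same grasp; the last joint's range is limited). The gripper opens to 92 mm and grips with 3 to 60 N. Pads are 20 mm wide; open, the fingers measure 128 mm over their backs; the gripper's body (75 mm by 189 mm) begins 69 mm behind the grasp point.
Start: joints at [-1.444, 0.158, 1.597, -0, 1.386, -0.21], TCP at [0.19, -0.543, 0.182] pointing down, gripper open.
Joint ranges: [-2.91, 2.91], [-0.94, 2.29], [0.18, 2.7], [-1.29, 4.43], [0.17, 2.64], [-3, 3]. Speed limits (rad/s): [2.57, 2.57, 3.14, 3.14, 3.14, 3.14].

## Interface

Orientations are given as a rotation vector (axis times angle).
In Python, from workcell import bot gives the robot as it stands. Calls block until the motion is done:
- bot.goto(position, orientation): joint-space move of the TCP to a pose.
- bot.line_to(position, rot=None, max_speed=0.15): straight line of the TCP; rot=None keeps the orientation; max_speed is the mean speed in m/s.
- bot.set_joints(angles): joint-space move.
- bot.set_gripper(opening, newtons=None): opening from 0.0 (shut) to 1.0 (fully open); newtons is the grip in N (None keeps the last); returns when the fingers have stopped.
- bot.hold(seconds).
- bot.inverse_kinematics(position, orientation): joint angles nearest the present ones, or None.
- bot.read_camera(name): name is "scene" or "top" or "wrist"; returns a dict with "pixels" (480x640x3 uint8, blue, green, red), "fx", "fy", "cx", "cy" (pixels), "R" (3x3) and "t" (3): a world point X has camera coordinates R X + t. Camera axes: x right, y down, z forward; pixel columns grow to the right and rows downward; lengths in m; the calibration is good to about 2 mm. A picture is of the moment at which its call begins. There is no depth.
A pose or a line that the arm cannot do raises bot.MotionError and nothing moves.
- bot.job_done(): hands the job in; it is judged then, once.
Readings, each from a call of its own:
- bot.current_clock(): time.
- bot.current_joints(): joint angles.
- bot.current_joint_vel(): joint speeds.
- bot.current_effort(): joint torques, N m.
- bot.current_ee_pos(): TCP position.
- bot.current_tool_rot(): TCP orientation.
- bot.current_contact_force(): force on the tool from outside, world axes, zero at the start.
- bot.current_ft_torque(): the same for the moment, N m.
- bot.current_opening(): opening from 0.0 (shut) to 1.0 (fully open).
- bot.current_grip_force(): force on a finger pad.
Only numpy, scipy, OpenCV 4.12 (cv2) and the standard library are available. Lean on these libraries where they do the work, as an engineer would, in place of code of your own. Each camera call takes 0.05 s, during which the arm holds its last target. There are 200 camera calls.

## Task

The sampling carriage has stuck in front of the sampler's hanging place: push it steadily along its rail, without ramming it, past the sticky spot and fully home against its end stop. Then take the metal bin that has the angled strip along its back, tip its front up, bring the strip over the middle of the panel's cleat and gently let the front down, so that the bin hangs level and locked with its back on the rest bar. Let go, and leave the carriage home and the other things on the bench where they are.

Things in the scene. Friction and masses are not known exactly. Their poses are not given: they have to be found in the camera images.
- panel: Fixed upright grey panel, 340 mm wide, 170 mm tall, 14 mm thick, on a foot behind it. Origin: on the table under the middle of its front face; z up; +x points back into the panel, so the front face looks along -x; y runs along the panel. A steel rail lies along its top edge (rail top at 180 mm). Cleat and rest bar, both aluminium, 140 mm long, are on the front face around y = +50 mm.
- cleat_edge (a point): Middle of the cleat's free upper edge. The cleat is a 5 mm plate, 140 mm long, rising away from the panel at 55 degrees to the level; this edge is 18 to 23 mm out from the face and 122 mm above the table. Between it and the face is an open slot, about 18 mm wide at the top and narrowing downwards.
- cleat (a point): Point in the slot behind the cleat, mid-length, where point strip comes to lie when the bin hangs: 8.5 mm out from the panel's face, 110 mm above the table. Axes as the panel's. When hung, the bin's origin is at (-63, 50, 75) mm in the panel's frame and the bin's axes are parallel to the panel's.
- rest_bar (a point): Middle of the front face of the rest bar, a square bar below the cleat against which the bin's back rests when hung: 28 mm out from the panel's face, from 69 to 87 mm above the table, 140 mm long.
- carriage (a joint): Carriage position on the rail, m; grows as it slides along the panel's -y. Starts between 0 and 0.035, in front of the cleat (at 0 its middle is at panel y = +60 mm). The end stop, out of sight, is at 0.135; above 0.131 counts as home. Sliding takes about 4 N; a sticky spot at about 0.045 takes about 8 to 15 N, then it comes free and stays where it is left.
- tab (a point): Top middle of the white carriage's black push tab, 236 mm above the table: an upright plate 10 mm thick along the rail, 40 mm across it, standing 35 mm above the carriage's top. The carriage is 50 mm long along the rail and reaches from 54 mm in front of the panel's face to 32 mm behind; its head hangs in front of the cleat down to about 90 mm above the table.
- bin: The loose aluminium open bin to hang, about 0.22 kg: 70 mm deep (x), 110 mm wide (y), 65 mm tall, walls 4 mm. Origin: centre of its underside, z up, +x to its back (turned roughly to the panel's side of the bench). From the top of its back a dark steel strip, 4 mm thick, 104 mm wide, slants back and down at 55 degrees to the level. With its front raised about 20 degrees the strip goes easily into the slot.
- strip (a point): Middle of the lower, free edge of the bin's strip: 54.5 mm behind (+x) and 35 mm above the bin's origin.
- fin (a point): Grip point on the upright fin in the bin's middle, 95 mm above the underside. The fin is 12 mm thick (along the bin's y), 44 mm long (x) and rises to 108 mm above the underside, 43 mm above the rim; grip it from above, fingers closing along the bin's y.
- plain_bin: Bystander: a squarer, lower aluminium bin, 90 x 90 x 45 mm, with a like fin but no strip; leave it. Origin: centre of its underside.
- jar: Bystander: small amber jar, 40 mm wide, 60 mm tall. Origin under its centre.
- flask: Bystander: amber bottle, 60 mm wide, 130 mm tall. Origin under its centre.
- tip_box: Bystander: white box 90 x 70 x 45 mm. Origin under its centre.
- beaker: Bystander: glass beaker 60 mm wide, 80 mm tall. Origin under its centre.
- vial: Bystander: small vial 26 mm wide, 45 mm tall. Origin under its centre.
There are look-alikes about, which are no part of the job. What is shaped like the bin but purple is not meant.

How it is judged:
By the outcome, as a careful person would: the job done as asked, in the order asked, and still so for the second after the job is handed in, with the robot touching nothing.
It also fails if it takes over 67 s, if anything falls off the work surface, if the arm or the gripper's body presses on something with over 40 N, if the wrist force passes 120 N, or if a joint passes its speed limit or range.

## Working session

There is one attempt and no reset: what is moved stays moved. The work goes in short steps, each a Python script; the robot and the scene stay as the last script left them, time stands still between calls to the robot, and variables do not carry over. Pictures are saved under pics/ and viewed, at most 10 in all, crops included, and the job is handed in when it is done.

```bash
mkdir -p pics; ls; python3 - <<'E'
from workcell import bot
import cv2,numpy as np
for n in ("scene","top"):
    c=bot.read_camera(n); cv2.imwrite(f"pics/{n}0.png",c["pixels"])
    print(n,c["fx"],c["fy"],c["cx"],c["cy"],np.round(c["R"],4).tolist(),np.round(c["t"],4).tolist())
print(bot.current_clock(),bot.current_tool_rot())
E
```

```text
pics
scene 502.8531122826339 502.8531122826339 312.85270149352874 239.45821555289305 [[0.1458, 0.9892, 0.017], [0.7068, -0.0921, -0.7014], [-0.6922, 0.1143, -0.7126]] [-0.0229, -0.3297, 1.4227]
top 551.1777961977765 551.1777961977765 320.17197851611616 237.07708555698403 [[-0.0097, -0.9999, 0.01], [-0.9916, 0.0083, -0.1294], [0.1293, -0.0112, -0.9915]] [-0.07, 0.6262, 1.1824]
0.1 [-3.09554014e+00 -5.26301720e-01 -1.28169361e-04]
```

View pics/scene0.png

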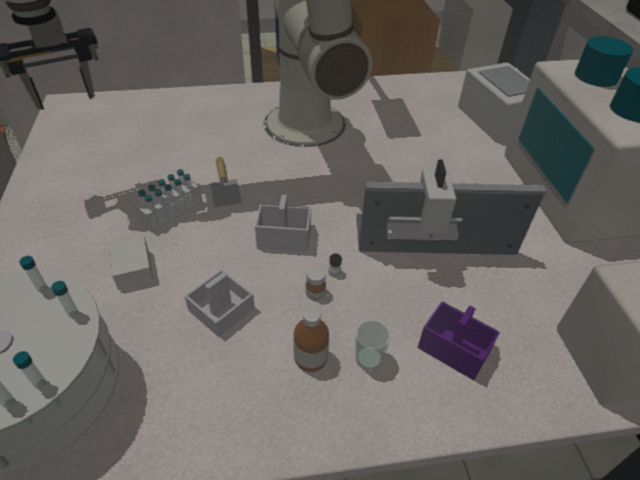

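View pics/top0.png

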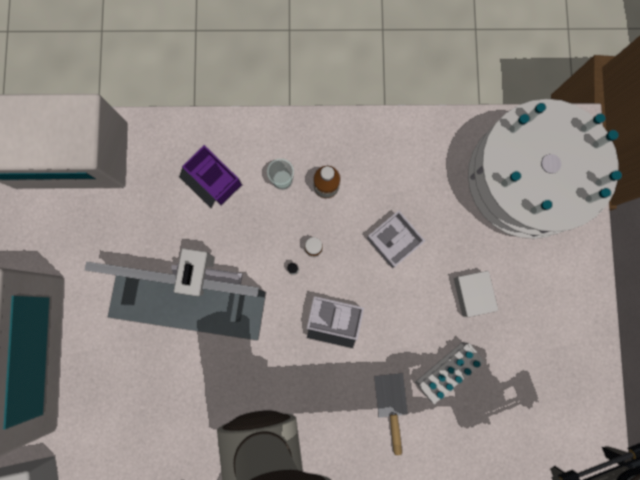

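Scene view: the panel is at (450,220), its front facing the camera (world +x), with the carriage at (437,200) and black tab at (440,172). In the top view the same carriage is at (190,270).

There are three bin-like things in the top view:
- **(333,320):** oblong, with a dark strip along its lower, panel/robot-side edge. It fits the description.
- **(393,240):** square, no strip, so it is plain_bin.
- **(211,176):** purple, so it is the decoy.

I'll confirm with an enlarged crop.

```bash
python3 - <<'E'
import cv2
a=cv2.imread("pics/top0.png")[220:360,80:280]; b=cv2.imread("pics/top0.png")[200:360,280:440]; s=cv2.imread("pics/scene0.png")[150:265,240:320]
p=lambda im,k,w,h:cv2.copyMakeBorder(r:=cv2.resize(im,None,fx=k,fy=k,interpolation=cv2.INTER_CUBIC),0,h-r.shape[0],0,w-r.shape[1],0)
import numpy as np
cv2.imwrite("pics/crop1.png",np.vstack([p(a,4,800,560)]))
cv2.imwrite("pics/crop2.png",np.hstack([p(b,3,480,480),p(s,4,320,480)]))
E
```

```text
(no output)
```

View pics/crop1.png

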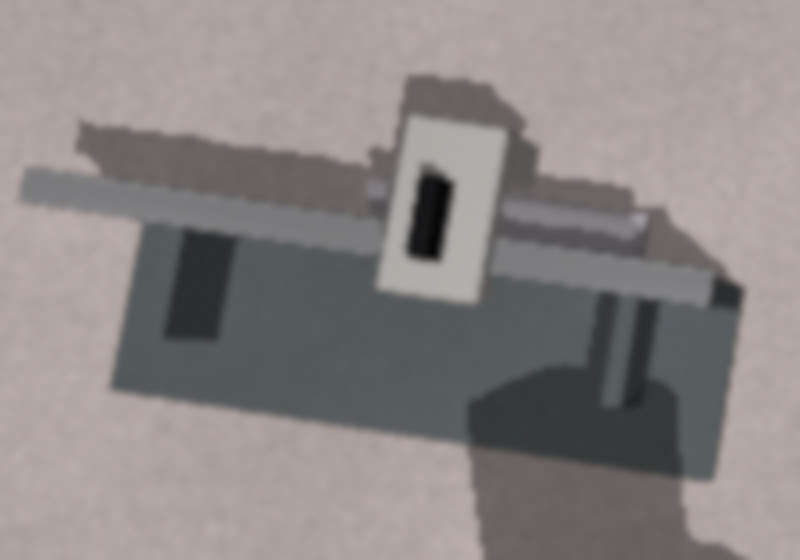

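View pics/crop2.png

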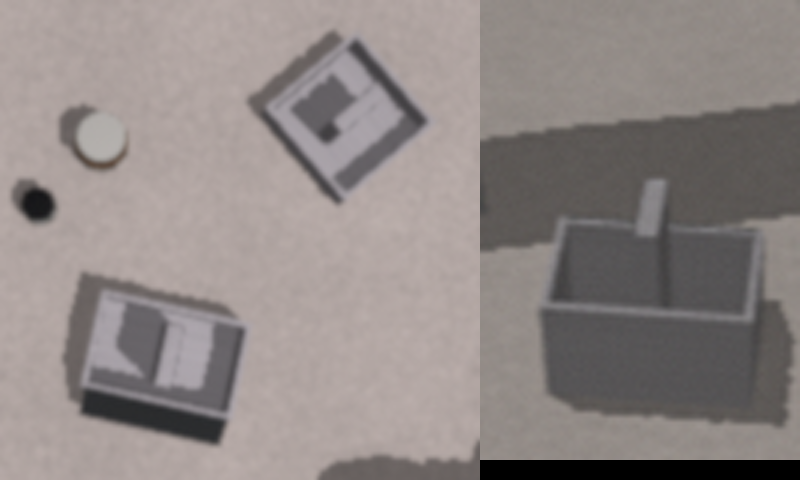

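Top crop: the rail runs from (85,262) to (259,287). The carriage top corners are (182.5,249), (207,252), (199,296) and (174,292), and the tab is around (187,274). The bottom-left bin in crop 2 has a wide dark strip along its lower edge and an oblong rim, so it is the bin. The square one at upper right has no strip.

```bash
cat > h.py <<'E'
import numpy as np, cv2
from scipy.spatial.transform import Rotation as Ro
from workcell import bot
def proj(c,X):
    p=np.atleast_2d(X)@c["R"].T+c["t"]
    return np.c_[c["fx"]*p[:,0]/p[:,2]+c["cx"], c["fy"]*p[:,1]/p[:,2]+c["cy"]]
def back(c,uv,z):
    d=c["R"].T@[(uv[0]-c["cx"])/c["fx"],(uv[1]-c["cy"])/c["fy"],1]; o=-c["R"].T@c["t"]
    return o+d*(z-o[2])/d[2]
def w(p,X):  # p=(x,y,yaw)
    return Ro.from_rotvec([0,0,p[2]]).apply(X)+[p[0],p[1],0]
E
python3 - <<'E'
from h import *
from scipy.optimize import least_squares
c=bot.read_camera("top")
rail=np.array([[27,168],[20,202],[715,268],[705,305]])/4+[80,220]
car=np.array([[410,115],[507,127],[475,303],[375,288]])/4+[80,220]
tab=np.array([[424,168],[453,178],[438,262],[405,255]])/4+[80,220]
def f(p):
    P=p[:3]; q=.06-p[3]
    A=w(P,[[p[4],-.17,.18],[p[5],-.17,.18],[p[4],.17,.18],[p[5],.17,.18]])
    B=w(P,[[-.054,q-.025,.201],[-.054,q+.025,.201],[.032,q+.025,.201],[.032,q-.025,.201]])
    return np.r_[proj(c,A)-rail,proj(c,B)-car].ravel()
g=back(c,[190,270],.18)
r=least_squares(f,[g[0],g[1],np.pi,.02,0,.014])
print("panel",r.x.round(4)); print(f(r.x).round(1))
print("tab corners",[back(c,t,.236).round(4) for t in tab])
rim=np.array([[103,290],[245,325],[226,415],[82,387]])/3+[280,200]
h=lambda p:(proj(c,w(p,[[-.035,-.055,.065],[-.035,.055,.065],[.035,.055,.065],[.035,-.055,.065]]))-rim).ravel()
g=back(c,[333,318],.065)
s=least_squares(h,[g[0],g[1],np.pi]); print("bin",s.x.round(4),h(s.x).round(1))
print("fin px",proj(c,w(s.x,[[-.022,0,.108],[.022,0,.108]])))
sc=bot.read_camera("scene")
print("scene: cleat ends",proj(sc,w(r.x[:3],[[-.0205,-.02,.122],[-.0205,.12,.122]])).round(),"panel top",proj(sc,w(r.x[:3],[[0,-.17,.18],[0,.17,.18]])).round(),"fin",proj(sc,w(s.x,[[-.022,0,.108],[.022,0,.108]])).round())
E
```

```text
panel [ 5.3490e-01  2.1410e-01  2.9852e+00  2.1300e-02 -1.8000e-03  1.5800e-02]
[-0.6 -0.4 -0.6  0.   0.1  0.3  1.1  0.  -1.  -0.9  0.5 -0.1  0.7  0.5
 -0.3  0.4]
tab corners [array([0.5558, 0.1749, 0.236 ]), array([0.551 , 0.1614, 0.236 ]), array([0.5124, 0.1675, 0.236 ]), array([0.5157, 0.1827, 0.236 ])]
bin [ 0.4479 -0.1046  2.917 ] [-1.3 -0.3  1.5 -0.9  1.2  1.5 -1.4 -0.3]
fin px [[337.64805118 307.8129794 ]
 [333.16534262 328.92319244]]
scene: cleat ends [[462. 218.]
 [390. 216.]] panel top [[546. 190.]
 [366. 186.]] fin [[282. 208.]
 [285. 194.]]
```

The fit holds together: residuals are about 1 px, and the cleat ends, panel top and fin all project onto their places in the scene view. The panel yaw is 171°, the front faces +x, and the carriage sits at about 0.021. I'll move next to the tab and push with closed fingers.

```bash
cat >> h.py <<'E'
P=np.array([.5349,.2141,2.9852]); B=np.array([.4479,-.1046,2.917])
def down(ang): # tool z down, tool x at heading ang
    return (Ro.from_rotvec([0,0,ang])*Ro.from_rotvec([np.pi,0,0])).as_rotvec()
def st(m=""): print(m,"t",round(bot.current_clock(),2),"p",np.round(bot.current_ee_pos(),4),"F",np.round(bot.current_contact_force(),1),flush=True)
E
python3 - <<'E'
from h import *
best=None
for k in (0,np.pi):
    rv=down(P[2]-np.pi/2+k); q=bot.inverse_kinematics(w(P,[-.006,.092,.30]),rv); print(q)
    if q is not None and (best is None or abs(q[5])<abs(best[0][5])): best=(q,rv)
rv=best[1]
bot.goto(w(P,[-.006,.092,.30]),rv); bot.set_gripper(0.0,40); st("above")
bot.line_to(w(P,[-.006,.092,.215]),max_speed=.08); st("low")
y=.072; d=w([0,0,P[2]],[[0,-1,0]])[0]
bot.line_to(w(P,[-.006,y,.215]),max_speed=.05)
while y>.04:
    F=bot.current_contact_force()@d
    if F<-1.5: break
    y-=.003; bot.line_to(w(P,[-.006,y,.215]),max_speed=.03)
st(f"contact y={y:.3f} F {F:.1f}")
E
```

```text
[ 4.53378080e-03  1.70669943e-02  1.51842171e+00 -4.44089210e-16
  1.60610395e+00  1.60926434e-01]
[ 4.53378080e-03  1.70669943e-02  1.51842171e+00 -4.44089210e-16
  1.60610395e+00 -2.98066622e+00]
above t 4.22 p [0.5265 0.1223 0.3   ] F [-0.  -0.4  0.3]
low t 5.42 p [0.527  0.1223 0.2158] F [ 0.6 -0.1 -0. ]
contact y=0.039 F 1.1 t 8.72 p [0.5348 0.1748 0.215 ] F [ 0.7 -0.2 -0.9]
```

No contact where I expected it, so I'll look.

```bash
python3 - <<'E'
from h import *
s=bot.read_camera("scene")["pixels"]; t=bot.read_camera("top")["pixels"]
a=cv2.resize(s[100:270,340:560],None,fx=1.81,fy=1.81,interpolation=cv2.INTER_CUBIC)
b=cv2.resize(t[150:350,60:300],(400,333),interpolation=cv2.INTER_CUBIC)
im=np.zeros((340,800,3),np.uint8); im[:a.shape[0],:a.shape[1]]=a[:340,:400]; im[:333,400:]=b
cv2.imwrite("pics/c3.png",im); print(bot.current_opening())
E
```

```text
0.0010735135250940927
```

View pics/c3.png

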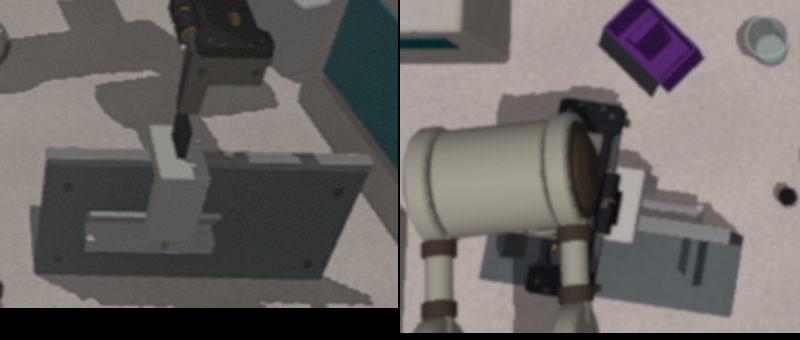

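```bash
python3 - <<'E'
from h import *
p=bot.current_ee_pos()
for n in ("scene","top"):
    c=bot.read_camera(n); print(n,"tcp",proj(c,p).round(),"tab",proj(c,w(P,[-.005,.0387,.236])).round(),"tcp+8cm",proj(c,p+[0,0,.08]).round())
c=bot.read_camera("wrist"); cv2.imwrite("pics/w4.png",c["pixels"]); print(-c["R"].T@c["t"], c["R"][2].round(2), proj(c,p), proj(c,w(P,[[-.005,.0387,.236],[-.005,.0387,.201]])))
print(bot.current_joints().round(3),bot.current_tool_rot().round(3))
E
```

```text
scene tcp [[439. 175.]] tab [[442. 165.]] tcp+8cm [[449. 138.]]
top tcp [[188. 274.]] tab [[186. 274.]] tcp+8cm [[178. 271.]]
[0.54401003 0.23946137 0.41782928] [-0.04 -0.24 -0.97] [[324.96632526 265.8136791 ]] [[323.07599738 278.69519715]
 [323.12099261 257.7479672 ]]
[ 0.101  0.105  1.591 -0.     1.445  0.257] [ 2.388  2.041 -0.   ]
```

View pics/w4.png

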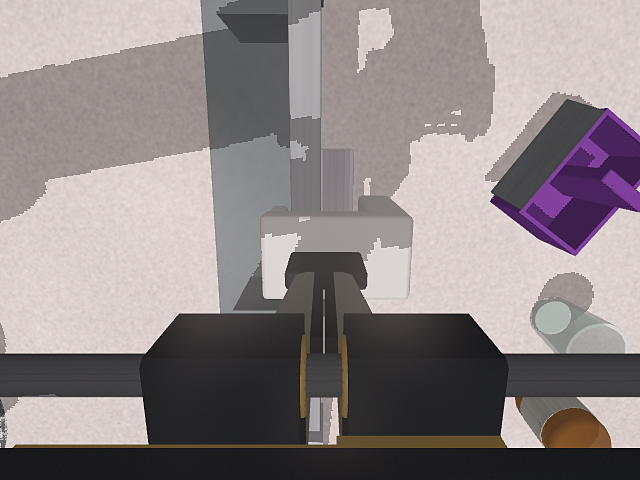

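The wrist view shows the carriage top spanning v 212–298 and u 262–412, with the tab in front of the fingertips at (325,270). I'll back-project that to get the carriage position.

```bash
python3 - <<'E'
from h import *
c=bot.read_camera("wrist"); Ri=Ro.from_rotvec([0,0,-P[2]])
f=lambda uv,z:(Ri.apply(back(c,uv,z)-[P[0],P[1],0])*1000).round(1)
print("car ends",f((335,212),.201),f((335,298),.201),"sides",f((262,260),.201),f((411,260),.201))
print("tab top far/near",f((325,253),.236),f((325,288),.236),"tab base",f((325,253),.201), f((285,270),.236),f((367,270),.236))
print("tcp",f(proj(c,bot.current_ee_pos())[0],.215), "rail edges far",f((290,50),.18),f((321,50),.18),"cleat outer edge",f((353,175),.122),f((322,175),.122))
E
```

```text
car ends [-11.5  12.4 201. ] [-11.9  63.1 201. ] sides [ 29.7  40.1 201. ] [-54.9  40.  201. ]
tab top far/near [ -5.9  25.8 236. ] [ -5.9  43.5 236. ] tab base [ -6.1  35.9 201. ] [ 13.2  34.3 236. ] [-26.   34.3 236. ]
tcp [ -6.  39. 215.] rail edges far [ 13.4 -74.2 180. ] [ -3.7 -74.2 180. ] cleat outer edge [-26.9  -1.  122. ] [ -4.1  -1.  122. ]
```

```bash
python3 - <<'E'
import cv2
a=cv2.imread("pics/w4.png")[195:335,240:430]; cv2.imwrite("pics/w4c.png",cv2.convertScaleAbs(cv2.resize(a,None,fx=4,fy=4,interpolation=cv2.INTER_CUBIC),alpha=1.4,beta=25))
E
```

```text
(no output)
```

View pics/w4c.png

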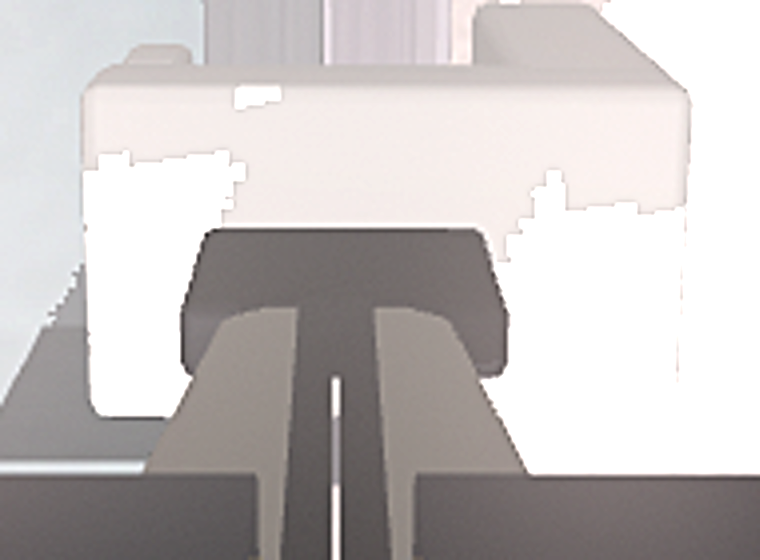

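The fingertips look either to be over the tab or overlapping it, with no force. I'll back off and compare where the free fingertips appear with where the calibration puts the TCP.

```bash
python3 - <<'E'
from h import *
bot.line_to(w(P,[-.006,.080,.215]),max_speed=.08); st("back")
c=bot.read_camera("wrist"); p=bot.current_ee_pos()
print("tcp",proj(c,p).round(),"expected tab far base/top far/top near",proj(c,w(P,[[-.006,.0328,.201],[-.006,.0328,.236],[-.006,.0428,.236],[-.006,.0428,.201]])).round())
s=bot.read_camera("scene"); print("scene tcp",proj(s,p).round(),"tab top",proj(s,w(P,[-.006,.0378,.236])).round())
a=cv2.resize(c["pixels"][120:320,220:450],(460,400),interpolation=cv2.INTER_CUBIC); b=cv2.resize(s["pixels"][100:234,390:500],(330,402),interpolation=cv2.INTER_CUBIC)[:400]
cv2.imwrite("pics/c5.png",cv2.convertScaleAbs(np.hstack([a,b]),alpha=1.2,beta=25))
E
```

```text
back t 9.68 p [0.5284 0.1339 0.2151] F [-0.6  0.7  0.6]
tcp [[325. 265.]] expected tab far base/top far/top near [[325. 174.]
 [325. 180.]
 [325. 202.]
 [325. 192.]]
scene tcp [[417. 174.]] tab top [[442. 165.]]
```

View pics/c5.png

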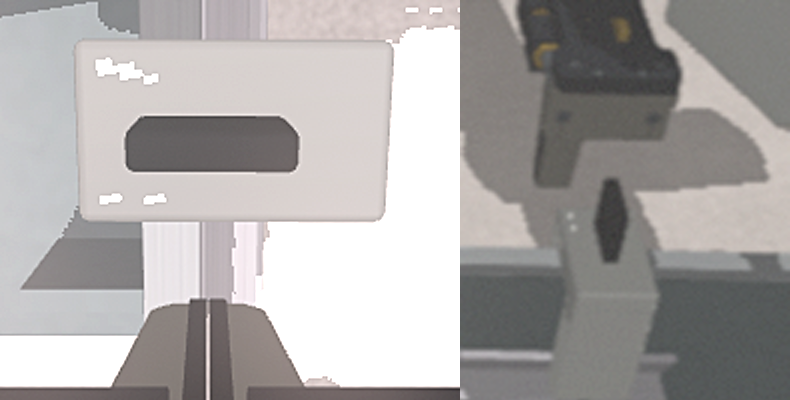

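The free fingertips appear at about (422,162) in the scene view and v≈270 in the wrist view. The calibrated TCP projects to (417,174), so the fingers seem to end about 25 mm short of the stated TCP. That explains passing over the tab. I'll measure it with a gentle touch on the carriage top (z = 0.201), then push lower.

```bash
python3 - <<'E'
from h import *
z=.212; bot.line_to(w(P,[-.006,.056,.216]),max_speed=.08)
while z>.170:
    bot.line_to(w(P,[-.006,.056,z]),max_speed=.03); F=bot.current_contact_force()
    if F[2]>2.5: break
    z-=.003
st(f"touch z={z:.3f}")
bot.line_to(w(P,[-.006,.056,z+.006]),max_speed=.05); st("off")
E
```

```text
touch z=0.170 t 13.77 p [0.5319 0.1578 0.1727] F [-0.2 -0.   1.3]
off t 14.02 p [0.5324 0.1579 0.1765] F [-0.   0.2 -0.3]
```

```bash
python3 - <<'E'
from h import *
z=.172
while z>.145:
    bot.line_to(w(P,[-.006,.056,z]),max_speed=.03); F=bot.current_contact_force()
    if F[2]>2.5: break
    z-=.002
st(f"touch z={z:.3f}")
bot.line_to(w(P,[-.006,.056,z+.008]),max_speed=.05); st("off")
E
```

```text
touch z=0.168 t 14.8 p [0.5325 0.1579 0.1692] F [-1.8 -1.4  5.4]
off t 15.11 p [0.5324 0.1579 0.1764] F [0.3 0.6 1. ]
```

Contact came at commanded z ≈ 0.170, so the real fingertips end about 31 mm short of the reported TCP. I'll allow for that from here on. Now a slow push with the tips at a real z of about 0.215.

```bash
cat >> h.py <<'E'
L=.031  # real fingertip lies L behind the reported TCP along tool z
def tip(pos,rv): return np.asarray(pos)+Ro.from_rotvec(rv).apply([0,0,L])
E
python3 - <<'E'
from h import *
d=w([0,0,P[2]],[[0,-1,0]])[0]; rv=bot.current_tool_rot()
T=lambda y,s:bot.line_to(tip(w(P,[-.006,y,.214]),rv),max_speed=s)
T(.056,.05); y=.056
for y in (.052,.048,.044,.038,.032,.029,.026,.023,.018,.01,-.01,-.03,-.045): 
    T(y,.03); print(y,round(float(bot.current_contact_force()@d),1),end="; ")
while y>-.066:
    y-=.003; T(y,.03); F=float(bot.current_contact_force()@d); print(round(y,3),round(F,1),end="; ")
    if F<-14: break
st("end")
E
```

```text
0.052 -1.2; 0.048 -3.6; 0.044 -2.7; 0.038 -1.4; 0.032 -2.2; 0.029 -5.5; 0.026 -1.8; 0.023 0.4; 0.018 -1.4; 0.01 -1.5; -0.01 -1.2; -0.03 -1.3; -0.045 0.2; -0.048 -2.1; -0.051 -3.8; -0.054 -2.5; -0.057 -4.0; -0.06 -1.7; -0.063 -11.4; -0.066 -21.6; end t 22.47 p [0.5503 0.2728 0.1832] F [ -4.8 -21.1   6.1]
```

The carriage went past the sticky spot. The force then rose to 11 and 21 N at the stop, where the carriage position is about 0.135. Next I'll retreat, go over the bin and take one close look.

```bash
cat >> h.py <<'E'
def binrot(yaw,tilt,k): # tool rotvec gripping the bin at yaw with front up by tilt
    return (Ro.from_euler("ZY",[yaw,tilt])*Ro.from_euler("xz",[np.pi,0])*Ro.from_rotvec([0,0,k*np.pi])).as_rotvec()
def bintip(o,yaw,tilt,k,h=.076): # command for bin origin o (world), fingertips h above underside
    rv=binrot(yaw,tilt,k); p=np.asarray(o)+Ro.from_euler("ZY",[yaw,tilt]).apply([0,0,h]); return tip(p,rv),rv
E
python3 - <<'E'
from h import *
rv=bot.current_tool_rot()
bot.line_to(tip(w(P,[-.006,-.040,.214]),rv),max_speed=.06); bot.line_to(tip(w(P,[-.006,-.040,.29]),rv),max_speed=.12)
for k in (0,1):
    for o,yw,t in ((w(B,[0,0,.17]),B[2],0),(w(B,[0,0,0]),B[2],0),(w(P,[-.09,.05,.24]),P[2],.35),(w(P,[-.072,.05,.096]),P[2],.35),(w(P,[-.063,.05,.075]),P[2],0)):
        q=bot.inverse_kinematics(*bintip(o,yw,t,k)); print(k,None if q is None else q.round(2))
E
```

```text
0 [-0.49 -0.17  1.86 -0.    1.45 -1.84]
0 [-0.49  0.02  2.04 -0.    1.09 -1.84]
0 [ 0.11 -0.05  1.66 -0.1   1.19 -1.29]
0 [ 0.12  0.01  1.89 -0.12  0.91 -1.24]
0 [ 0.06  0.3   1.56  0.    1.28 -1.36]
1 [-0.49 -0.17  1.86 -0.    1.45  1.3 ]
1 [-0.49  0.02  2.04 -0.    1.09  1.3 ]
1 [ 0.11 -0.05  1.66 -0.1   1.19  1.85]
1 [ 0.12  0.01  1.89 -0.12  0.91  1.9 ]
1 [0.06 0.3  1.56 0.   1.28 1.79]
```

```bash
python3 - <<'E'
from h import *
bot.goto(*bintip(w(B,[0,0,.13]),B[2],0,0)); bot.set_gripper(.5,40); st("hover")
c=bot.read_camera("wrist"); t=bot.read_camera("top")
print("proj rim",proj(c,w(B,[[-.035,-.055,.065],[-.035,.055,.065],[.035,.055,.065],[.035,-.055,.065]])).round(1).tolist(),"fin",proj(c,w(B,[[-.022,0,.108],[.022,0,.108]])).round(1).tolist(),"strip ends",proj(c,w(B,[[.0545,-.052,.035],[.0545,.052,.035]])).round(1).tolist(), "tcp",proj(c,bot.current_ee_pos()).round())
np.savez("w6.npz",**{k:c[k] for k in("fx","fy","cx","cy","R","t")})
a=np.zeros((600,800,3),np.uint8); a[:480,:640]=c["pixels"]; a[400:600,400:800]=cv2.resize(t["pixels"][220:320,80:280],(400,200),interpolation=cv2.INTER_CUBIC)
cv2.imwrite("pics/w6.png",a)
E
```

```text
hover t 26.57 p [ 0.4479 -0.1046  0.175 ] F [0.8 0.6 0.2]
proj rim [[391.8, 267.9], [258.1, 267.6], [254.7, 182.2], [395.6, 182.4]] fin [[325.1, 269.2], [325.3, 207.9]] strip ends [[386.8, 155.4], [263.4, 155.2]] tcp [[326. 269.]]
```

View pics/w6.png

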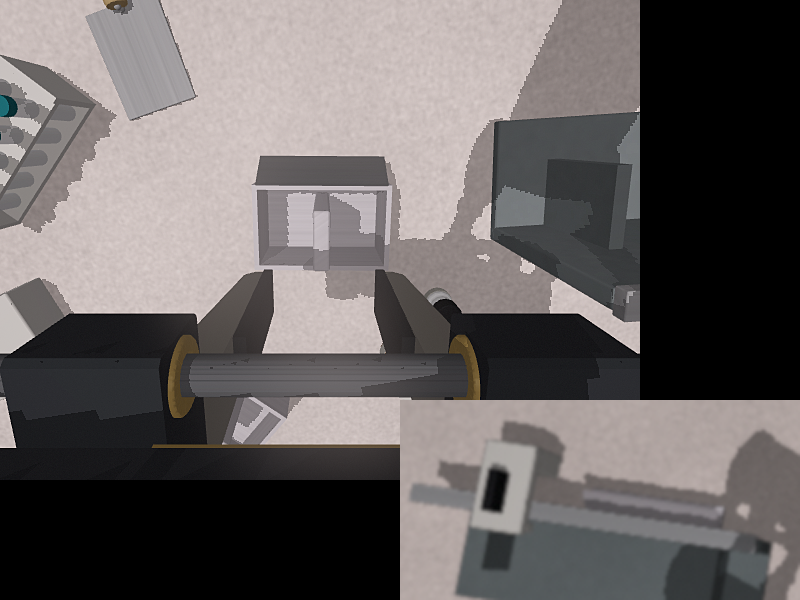

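The wrist view shows the bin with its rim at u 253–392, strip edge at v≈156 and fin at u≈321. That is about 2 mm toward bin +y from my estimate. The carriage is at the far end of the rail. I'll correct the estimate, grip the fin and carry the bin to a tilted hover over the cleat.

```bash
cat >> h.py <<'E'
B[:2]=w(B,[-.0005,.0022,0])[:2]; H=.074
def hang(s,tilt,**k): # bin command putting the strip point at panel-frame s
    o=w(P,s)-Ro.from_euler("ZY",[P[2],tilt]).apply([.0545,0,.035]); return bintip(o,P[2],tilt,0,H)
E
python3 - <<'E'
from h import *
t=bot.read_camera("top"); print("carriage home proj",proj(t,w(P,[-.011,-.075,.201])).round(),"seen 132,263")
p,rv=bintip(w(B,[0,0,.05]),B[2],0,0,H); bot.line_to(p,rv,max_speed=.12)
p,rv=bintip(w(B,[0,0,0]),B[2],0,0,H); bot.line_to(p,rv,max_speed=.06); st("down")
bot.set_gripper(0,40); print("open",bot.current_opening()*92,"grip",bot.current_grip_force())
bot.line_to(p+[0,0,.17],max_speed=.14); st("up"); print(bot.current_opening()*92)
bot.goto(*hang([-.04,.05,.20],.35)); st("tilted")
bot.line_to(*hang([-.009,.05,.145],.35),max_speed=.08); st("hover")
c=bot.read_camera("wrist"); print("tcp px",proj(c,bot.current_ee_pos()).round())
X=w(P,[[-.0205,-.02,.122],[-.0205,.12,.122],[-.018,-.02,.122],[-.023,-.02,.122],[-.018,.12,.122],[-.023,.12,.122],[-.009,-.002,.145],[-.009,.102,.145],[0,-.17,.18],[0,.17,.18]])
print(proj(c,X).round(1).tolist()); cv2.imwrite("pics/w7.png",c["pixels"])
np.savez("w7.npz",**{k:c[k] for k in("fx","fy","cx","cy","R","t")})
E
```

```text
carriage home proj [[132. 263.]] seen 132,263
down t 28.53 p [ 0.4483 -0.1071  0.0434] F [-0.9  0.3 -0.5]
open 11.711130272866052 grip 39.99872088432312
up t 30.51 p [ 0.4473 -0.1066  0.2119] F [ 0.2 -0.5 -2.4]
11.608571453685396
tilted t 31.66 p [0.6142 0.1498 0.2257] F [-0.7  0.6 -2. ]
hover t 32.6 p [0.5845 0.1558 0.172 ] F [-0.4 -0.4 -2.6]
tcp px [[325. 269.]]
[[444.4, 165.5], [205.6, 165.1], [445.2, 161.5], [443.7, 169.5], [204.9, 161.1], [206.3, 169.0], [424.8, 162.9], [225.6, 162.6], [829.1, 176.6], [50.7, 175.3]]
```

View pics/w7.png

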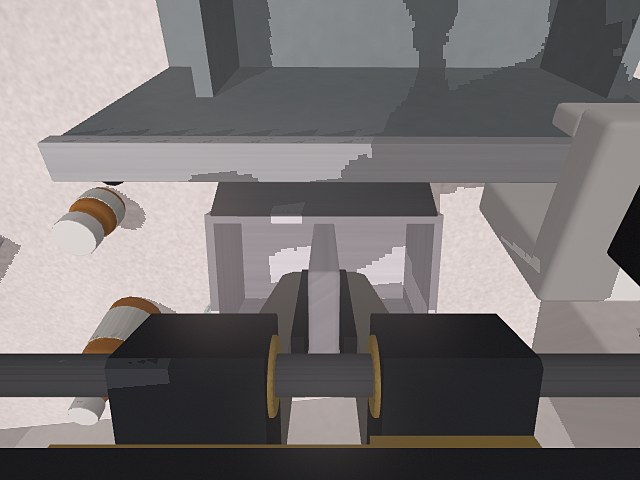

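The view shows the strip just behind and below the rail, with the rail front at v=181 and its left end at u=51 as modelled. The bin's back rim runs along v≈216 from u=206 to 442. The carriage is home, at right. I'll check the rim against the model to see how the bin sits in the hand.

```bash
python3 - <<'E'
from h import *
from scipy.optimize import least_squares
c=dict(np.load("w7.npz")); p,rv=hang([-.009,.05,.145],.35)
Rb=Ro.from_euler("ZY",[P[2],.35]); o=w(P,[-.009,.05,.145])-Rb.apply([.0545,0,.035])
M=[[.035,-.055,.065],[.035,.055,.065],[-.035,-.055,.065],[-.035,.055,.065],[-.022,0,.108],[.022,0,.108]]
print(proj(c,o+Rb.apply(M)).round(1).tolist())
for dx,dz,dt in ((.002,0,0),(0,.003,0),(0,0,.03)):
    R2=Ro.from_euler("ZY",[P[2],.35+dt]); print(dx,dz,dt,proj(c,o+R2.apply(np.array(M[:4])+[dx,0,dz])).round(1).tolist())
g=cv2.cvtColor(cv2.imread("pics/w7.png"),6); print([g[176:236,u].tolist() for u in (250,390)])
E
```

```text
[[444.7, 209.7], [206.0, 209.3], [434.3, 347.2], [215.6, 346.8], [325.4, 372.6], [325.8, 265.0]]
0.002 0 0 [[445.0, 205.4], [205.7, 205.0], [434.6, 343.6], [215.3, 343.2]]
0 0.003 0 [[446.6, 210.8], [204.1, 210.4], [436.0, 350.2], [214.0, 349.9]]
0 0 0.03 [[444.3, 205.2], [206.4, 204.8], [435.1, 344.6], [214.8, 344.3]]
[[118, 118, 119, 120, 123, 115, 72, 76, 76, 76, 78, 76, 77, 76, 77, 78, 77, 79, 78, 79, 78, 78, 78, 79, 78, 77, 78, 78, 80, 79, 79, 78, 79, 79, 78, 78, 78, 78, 76, 71, 116, 161, 154, 152, 153, 153, 152, 153, 153, 151, 150, 148, 148, 149, 149, 150, 150, 152, 154, 152], [115, 116, 115, 113, 114, 118, 76, 62, 64, 66, 65, 66, 65, 65, 65, 66, 65, 64, 65, 65, 67, 66, 66, 67, 67, 67, 66, 67, 69, 69, 68, 69, 67, 68, 67, 68, 67, 66, 65, 60, 111, 157, 149, 149, 149, 149, 149, 149, 148, 146, 145, 147, 148, 148, 147, 146, 144, 145, 146, 147]]
```

Everything agrees within 1–2 mm. Now lower the strip into the slot under force watch.

```bash
python3 - <<'E'
from h import *
f=lambda:(bot.current_contact_force()+bot.current_contact_force()+bot.current_contact_force())/3
bot.hold(.2); f0=f(); print("base",f0.round(1))
bot.line_to(*hang([-.008,.05,.132],.35),max_speed=.06); print((f()-f0).round(1))
z=.132
while z>.1115:
    z-=.003; bot.line_to(*hang([-.008,.05,z],.35),max_speed=.03); F=f()-f0; print(round(z,3),F.round(1),flush=True)
    if np.linalg.norm(F)>4: break
st("in"); np.save("f0.npy",f0)
E
```

```text
base [-0.4 -0.2 -2.8]
[ 0.7 -0.4 -0.2]
0.129 [ 0.9  0.8 -0.1]
0.126 [1.  0.9 0.7]
0.123 [0.8 0.4 0.7]
0.12 [ 0.9  0.8 -0.2]
0.117 [0.7 0.1 1. ]
0.114 [ 0.6 -0.6  0.8]
0.111 [ 0.6 -0.6  0.3]
in t 34.97 p [0.5826 0.1559 0.1368] F [ 0.2 -0.8 -2.4]
```

```bash
python3 - <<'E'
from h import *
f=lambda:(bot.current_contact_force()+bot.current_contact_force()+bot.current_contact_force())/3
f0=np.load("f0.npy")
for t in (.30,.25,.20,.15,.10,.06,.03,0):
    bot.line_to(*hang([-.0085,.05,.1115],t),max_speed=.03); F=f()-f0; print(t,F.round(1),flush=True)
    if np.linalg.norm(F)>9: break
st("lev")
E
```

```text
0.3 [ 0.4 -0.1  1.8]
0.25 [0.4 0.3 0.2]
0.2 [ 1.  -0.1  0.4]
0.15 [0.3 0.2 0.2]
0.1 [0.2 0.3 1.5]
0.06 [ 0.7 -0.4  0.8]
0.03 [-0.1 -0.2  0.3]
0 [ 1.3  0.6 -0.4]
lev t 36.97 p [0.5894 0.1548 0.1194] F [ 0.9  0.4 -3.2]
```

```bash
python3 - <<'E'
from h import *
f=lambda:sum(bot.current_contact_force() for _ in range(5))/5
f0=np.load("f0.npy"); z=.1115
while z>.104:
    z-=.001; bot.line_to(*hang([-.0085,.05,z],0),max_speed=.02); F=f()-f0; print(round(z,4),F.round(1),flush=True)
    if np.linalg.norm(F)>4: break
st("low")
E
```

```text
0.1105 [1.1 0.5 0.1]
0.1095 [0.5 0.1 3. ]
0.1085 [-2.3 -0.3  8.7]
low t 37.72 p [0.5895 0.155  0.1179] F [-2.7 -0.5  6. ]
```

Contact came exactly at the modelled seat height, with 9 N up and a 2 N pull toward the panel, so the bin is on the cleat. I'll ease off, release, retreat straight up and check the resting pose numerically, since my picture views are used up.

```bash
python3 - <<'E'
from h import *
p,rv=hang([-.0085,.05,.1095],0); bot.line_to(p,rv,max_speed=.02)
bot.set_gripper(.4); bot.hold(.3); st("released")
bot.line_to(p+[0,0,.06],max_speed=.05); st("up")
bot.line_to(p+[.0,0,.14],max_speed=.12)
q=bot.current_joints(); q[0]-=.9; bot.set_joints(q); st("clear")
from scipy.optimize import minimize
o=[-.063,.05,.075]
Pl=np.array([[-.035,-.055,.065],[-.035,.055,.065],[.031,.055,.065],[.031,-.055,.065],[-.035,-.055,0],[-.035,.055,0]])
E_=[(0,1),(0,3),(1,2),(4,5),(0,4),(1,5)]
ims={n:bot.read_camera(n) for n in("scene","top")}
for n,c in ims.items():
    g=cv2.GaussianBlur(cv2.cvtColor(c["pixels"],6),(0,0),1).astype(np.float32)
    c["G"]=np.hypot(cv2.Sobel(g,5,1,0),cv2.Sobel(g,5,0,1)); cv2.imwrite(f"pics/end_{n}.png",c["pixels"])
s=np.linspace(.05,.95,40)[:,None]
def score(v): # dx,dy,dz mm, pitch deg, roll deg, yaw deg
    R=Ro.from_euler("ZYX",[v[5],v[3],v[4]],degrees=True); tot=0
    for n,c in ims.items():
        for i,(a,b) in enumerate(E_):
            if n=="top" and i>2: continue
            X=w(P,R.apply(Pl[a]*(1-s)+Pl[b]*s)+o+np.array(v[:3])/1000); uv=proj(c,X).astype(np.float32)
            tot+=cv2.remap(c["G"],uv[:,:1],uv[:,1:],1).mean()
    return -tot
for v0 in ([0]*6,[0,0,0,10,0,0],[0,0,0,-10,0,0],[0,0,-20,0,0,0]):
    r=minimize(score,v0,method="Nelder-Mead",options=dict(initial_simplex=np.vstack([v0]+[np.array(v0)+d for d in np.diag([4,4,4,5,4,4])]),maxiter=600)); print(v0,round(score(v0)),r.x.round(1),round(r.fun))
E
```

```text
released t 38.81 p [0.5893 0.1549 0.1175] F [ 0.1  0.6 -0.4]
up t 40.16 p [0.5891 0.1548 0.177 ] F [ 0.1  0.5 -0.2]
clear t 42.89 p [ 0.488  -0.3641  0.2565] F [ 0.2 -0.5  0.2]
[0, 0, 0, 0, 0, 0] -590 [ 1.8 -0.2  0.2  2.  -0.6  0.2] -701
[0, 0, 0, 10, 0, 0] -608 [ 0.2 -1.   3.1  9.5 -1.8 -0.4] -633
[0, 0, 0, -10, 0, 0] -558 [-6.9  1.2  7.5 -1.8 -1.3 -0.9] -709
[0, 0, -20, 0, 0, 0] -383 [-10.3   0.9 -12.5  11.7   1.8  -0.6] -674
```

The fit puts the bin at the seat within about 2 mm and near level, but the pitch is loosely constrained. One tighter check on the saved images, plus carriage and bystanders.

```bash
python3 - <<'E'
from h import *
import itertools
ims={n:bot.read_camera(n) for n in("scene","top")}
for n,c in ims.items():
    g=cv2.GaussianBlur(cv2.cvtColor(c["pixels"],6),(0,0),.8).astype(np.float32); G=np.hypot(cv2.Sobel(g,5,1,0),cv2.Sobel(g,5,0,1)); c["G"]=np.minimum(G,60)
s=np.linspace(.05,.95,40)[:,None]
Pl=np.array([[-.035,-.055,.065],[-.035,.055,.065],[.035,.055,.065],[.035,-.055,.065],[-.035,-.055,0],[-.035,.055,0],[-.022,-.006,.108],[-.022,.006,.108],[.022,-.006,.108],[.022,.006,.108]])
E_=[(0,1),(0,3),(1,2),(4,5),(0,4),(1,5),(6,8),(7,9),(6,7)]
res=[]
for dx,dy,dz,pt in itertools.product(range(-6,7,2),range(-2,3,1),range(-6,7,2),range(-8,9,2)):
    R=Ro.from_euler("y",pt,degrees=True); sc={}
    for n,c in ims.items():
        sc[n]=0
        for a,b in E_:
            if n=="top" and 4 in(a,b) or n=="top" and 5 in (a,b): continue
            uv=proj(c,w(P,R.apply(Pl[a]*(1-s)+Pl[b]*s)+[-.063+dx/1e3,.05+dy/1e3,.075+dz/1e3])).astype(np.float32)
            sc[n]+=cv2.remap(c["G"],uv[:,:1],uv[:,1:],1).mean()
    res.append((sc["scene"]+sc["top"],sc["scene"],sc["top"],dx,dy,dz,pt))
res.sort(reverse=True)
for r in res[:8]: print(np.round(r,0))
a=cv2.imread("pics/top0.png").astype(int); b=ims["top"]["pixels"].astype(int); e=cv2.imread("pics/end_scene.png").astype(int)
print("moved since release (scene) max diff",np.abs(e-ims["scene"]["pixels"])[150:300,350:560].max())
for n,(u,v) in dict(plain=(393,240),jar=(314,246),vial=(292,268),flask=(327,180),beaker=(280,174),box=(477,293),purple=(211,176)).items():
    print(n,np.abs(a-b)[v-14:v+15,u-14:u+15].mean().round(1),end="; ")
print("\ncarriage white/black at",ims["top"]["pixels"][263-22:263+23:11,132].tolist(), bot.current_clock())
E
```

```text
[770. 425. 345.   0.   1.   2.  -2.]
[768. 421. 347.   0.   1.   0.  -2.]
[767. 418. 349.   0.   2.   2.  -2.]
[766. 423. 342.  -6.   2.   6.  -2.]
[763. 417. 346.  -6.   2.   4.   4.]
[762. 421. 341.   4.  -1.  -6.   0.]
[762. 416. 346.  -4.   1.   0.   2.]
[761. 426. 335.  -2.   1.   0.   0.]
moved since release (scene) max diff 10
plain 32.5; jar 19.0; vial 15.2; flask 6.9; beaker 9.1; box 59.0; purple 4.8; 
carriage white/black at [[151, 154, 158], [160, 164, 167], [49, 50, 51], [165, 169, 172], [148, 151, 154]] 43.0917
```

The best fit is within about 2 mm of the hung pose and level within about 2°, and the bin is static. The carriage tab shows at its home pixel. The large differences at plain_bin and tip_box are probably the arm and its shadow, since it is now parked there. Handing in.

```bash
python3 -c "
from workcell import bot
print(bot.job_done())"
```

```text
the job is handed in; nothing more can be done
None
```

I pushed the carriage home against its stop, hung the bin on the cleat and released it. It was still and within about 2 mm and 2° of the hung pose, and the job was handed in at about 43 s. I couldn't confirm from the final images that plain_bin and the tip box are unmoved, because the parked arm was probably over them.

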